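# Sort brake pads by feel on the test plate

## Robot

A 6-joint arm with a two-finger parallel gripper is mounted at the origin on the work surface. World frame = base frame: x ahead of the robot, y to its left, z up, the work surface at z = 0. Lengths are in m, angles in rad, forces in N, time in s.
With the tool pointing down it reaches from about 0.35 to 0.85 m from the base axis. Payload 8.1 kg.
Tool frame: the origin (TCP) lies at the very end of the fingers, on their centre line; the grasp point (between the pads) lies 19 mm behind it; z points along the fingers, y is the direction in which the jaws open and shut (so a half turn about z gives the same grasp; the last joint's range is limited). The gripper opens to 93 mm and grips with 3 to 60 N. Pads are 15 mm wide; open, the fingers measure 128 mm over their backs; the gripper's body (75 mm by 188 mm) begins 65 mm behind the grasp point.
Start: joints at [-1.268, 0.13, 1.488, -0, 1.523, -0.085], TCP at [0.227, -0.555, 0.219] pointing down, gripper open.
Joint ranges: [-2.96, 2.96], [-0.89, 2.26], [0.02, 2.5], [-1.34, 4.48], [0, 2.73], [-2.66, 2.66]. Speed limits (rad/s): [2.39, 2.39, 2.79, 3.14, 3.14, 3.14].

## Interface

Orientations are given as a rotation vector (axis times angle).
In Python, from plant import * gives the robot as it stands.
- The arm moves only by the tool apply_moves, never from a script. Its argument "commands" is one flat list of numbers, 7 for each row, row after row: the shift along the world's x, y, z in cm, then the turn, a rotation vector about the world's x, y, z in rad, then the finger opening in cm, from 0 to 9.3. A call has 1 to 8 rows; each row shifts and turns the pose as measured when the row begins; what a row does not reach is not made up. A row lasts 1/8 s, in which the tool goes at most 62.5 mm and 10.7 degrees, less where a joint would pass 70% of its speed; a pose out of reach is approached as far as the arm can. A call with a gripper value outside its range is refused whole. The fingers move at their own pace and stop on an object; "squeeze" is the grip in N (left out, the last holds). Time passes only in rows, so rows that do not move let the fingers close. It gives the time, the measured TCP pose, the force and the opening at its end, in the units of the state.
- read_state(): the state, without advancing time (a new reading comes with each control period).
- read_camera(name): name is "side" or "top"; returns (picture, depth): 384x512x3 uint8, blue, green, red; 384x512 float32, m along the optical axis (not along the pixel's ray), 0 where there is no reading.
- camera_model(name): a dict with "intrinsics" (3x3 intrinsics, pixels), "R" (3x3) and "t" (3): a world point X has camera coordinates R X + t. Camera axes: x right, y down, z forward; pixel columns grow to the right and rows downward; lengths in m; the calibration is good to about 2 mm. A picture is of the moment at which its call begins. camera_model takes no time and is no camera call.
- close_job(): hands the job in, once; it reports no verdict.
Trained networks look in the newest picture that a camera, given by its name, has taken for a name from the list of things; names that differ only in an ending like _2 or _b are one class to them, and where a whole thing is asked for, a point or a joint stands for the part that bears it (a point fixed in the world has none). Each returns a list of dicts, best first, with "conf" (0 to 1); they miss things now and then, are a little off and sometimes report something else, mostly with a low value. They report only what shows in the picture. A call takes as long as a camera call. They do not tell look-alikes from the thing itself.
- find_in(query, camera): "point" ([x, y, z] in m, in the coordinates of the camera as it stood for that picture, good to about 4 mm: the middle of the surface that is visible of it).
- cut_out(query, camera): "mask" (384x512 bool, what is visible of it).
- spot_point(query, camera): "point" ([x, y, z] in m, in the coordinates of the camera as it stood for that picture, good to about 4 mm: a listed point, or the origin of a listed thing).
The state is a dict: "t": time; "q": joint angles; "dq": joint speeds; "joint_torque": joint torques, N m; "tool_pos": TCP position; "orientation": TCP orientation; "force": force on the tool from outside, world axes, zero at the start; "wrist_torque": the same for the moment, N m; "opening": finger opening in m.
Only numpy, scipy, OpenCV 4.12 (cv2) and the standard library are available. Lean on these libraries where they do the work, as an engineer would, in place of code of your own. Each camera call takes 0.05 s, during which the arm holds its last target. There are 200 camera calls.

## Task

Three brake pads that look alike lie on the steel test plate: slide each one at least 5 cm along the plate, feeling how hard it drags, and leave it where it stops until all three have been tried. Then lay the pad that drags least in the deep scrap bin and the pad that drags most in the shallow fitting tray, both flat with the lining down and set down gently, and leave the third on the plate. Never press a pad hard onto the plate (keep below about 25 N) and leave the other things on the bench alone.

Things in the scene. Friction and masses are not known exactly. Their poses are not given: they have to be found in the camera images.
- pad_a: brake pad lying on the plate; all three look alike. A steel carrier 48 mm along its x, 104 along y (112 over the two ears), from 5 to 20 mm above the plate; a dark lining block, 38 by 80, held captive in it with 1 to 1.5 mm of play, stands out 5 mm below. About 0.8 kg. Origin: centre of the underside of the lining, z up. Grip across the 48 mm, on the steel sides. Linings differ: see the plate
- pad_b: brake pad lying on the plate; all three look alike. A steel carrier 48 mm along its x, 104 along y (112 over the two ears), from 5 to 20 mm above the plate; a dark lining block, 38 by 80, held captive in it with 1 to 1.5 mm of play, stands out 5 mm below. About 0.8 kg. Origin: centre of the underside of the lining, z up. Grip across the 48 mm, on the steel sides. Linings differ: see the plate
- pad_c: brake pad lying on the plate; all three look alike. A steel carrier 48 mm along its x, 104 along y (112 over the two ears), from 5 to 20 mm above the plate; a dark lining block, 38 by 80, held captive in it with 1 to 1.5 mm of play, stands out 5 mm below. About 0.8 kg. Origin: centre of the underside of the lining, z up. Grip across the 48 mm, on the steel sides. Linings differ: see the plate
- plate: flat grey steel test plate fixed on the bench, 230 mm along x, 400 mm along y, 8 mm thick; origin at the centre of its underside, so its top is 8 mm above it. Pushed along it under its own weight, one pad takes 0.6 to 1 N to keep sliding, one 2.9 to 4.3 N, one 6.4 to 9.5 N; which is which changes with every start and cannot be seen
- bin: deep scrap bin, an open-topped box fixed to the bench beside the plate (either side): 160 mm along x, 190 mm along y, 55 mm high, walls and floor 5 mm thick; origin at the centre of its underside
- tray: shallow fitting tray, an open-topped box fixed to the bench on the other side of the plate: 160 mm along x, 190 mm along y, only 14 mm high, walls and floor 5 mm thick; origin at the centre of its underside
- oil_bottle: bystander: upright oil bottle, 64 mm across, 170 mm high, beyond the plate; origin at the centre of its underside
- bearing_ring: bystander: steel bearing ring lying flat, 72 mm across, 18 mm high, beyond the plate; origin at the centre of its underside
- wrench: bystander: wrench lying flat, 170 mm long along its x, beyond the plate; origin at its middle, on the underside
There are look-alikes about, which are no part of the job. Of the things shaped like the tray, the grey one is meant.

How it is judged:
On the way, in this order (a step that is already met when the one before it is completed fails the run):
1. a pad has been slid more than 3 cm along the plate ((((distance of pad_a from where it was at the start of the episode above 0.03 m and z of pad_a in the frame of plate below 0.0105 m and angle between pad_a's own z axis and vertical below 0.12 rad) and linear speed of pad_a above 0.003 m/s) or ((distance of pad_b from where it was at the start of the episode above 0.03 m and z of pad_b in the frame of plate below 0.0105 m and angle between pad_b's own z axis and vertical below 0.12 rad) and linear speed of pad_b above 0.003 m/s) or ((distance of pad_c from where it was at the start of the episode above 0.03 m and z of pad_c in the frame of plate below 0.0105 m and angle between pad_c's own z axis and vertical below 0.12 rad) and linear speed of pad_c above 0.003 m/s))), for 0.03 s.
2. a second pad has been slid too, both now more than 3 cm from their starts and on the plate ((((distance of pad_a from where it was at the start of the episode above 0.03 m and z of pad_a in the frame of plate below 0.0105 m and angle between pad_a's own z axis and vertical below 0.12 rad) and ((distance of pad_b from where it was at the start of the episode above 0.03 m and z of pad_b in the frame of plate below 0.0105 m and angle between pad_b's own z axis and vertical below 0.12 rad) and linear speed of pad_b above 0.003 m/s)) or ((distance of pad_a from where it was at the start of the episode above 0.03 m and z of pad_a in the frame of plate below 0.0105 m and angle between pad_a's own z axis and vertical below 0.12 rad) and ((distance of pad_c from where it was at the start of the episode above 0.03 m and z of pad_c in the frame of plate below 0.0105 m and angle between pad_c's own z axis and vertical below 0.12 rad) and linear speed of pad_c above 0.003 m/s)) or ((distance of pad_b from where it was at the start of the episode above 0.03 m and z of pad_b in the frame of plate below 0.0105 m and angle between pad_b's own z axis and vertical below 0.12 rad) and ((distance of pad_a from where it was at the start of the episode above 0.03 m and z of pad_a in the frame of plate below 0.0105 m and angle between pad_a's own z axis and vertical below 0.12 rad) and linear speed of pad_a above 0.003 m/s)) or ((distance of pad_b from where it was at the start of the episode above 0.03 m and z of pad_b in the frame of plate below 0.0105 m and angle between pad_b's own z axis and vertical below 0.12 rad) and ((distance of pad_c from where it was at the start of the episode above 0.03 m and z of pad_c in the frame of plate below 0.0105 m and angle between pad_c's own z axis and vertical below 0.12 rad) and linear speed of pad_c above 0.003 m/s)) or ((distance of pad_c from where it was at the start of the episode above 0.03 m and z of pad_c in the frame of plate below 0.0105 m and angle between pad_c's own z axis and vertical below 0.12 rad) and ((distance of pad_a from where it was at the start of the episode above 0.03 m and z of pad_a in the frame of plate below 0.0105 m and angle between pad_a's own z axis and vertical below 0.12 rad) and linear speed of pad_a above 0.003 m/s)) or ((distance of pad_c from where it was at the start of the episode above 0.03 m and z of pad_c in the frame of plate below 0.0105 m and angle between pad_c's own z axis and vertical below 0.12 rad) and ((distance of pad_b from where it was at the start of the episode above 0.03 m and z of pad_b in the frame of plate below 0.0105 m and angle between pad_b's own z axis and vertical below 0.12 rad) and linear speed of pad_b above 0.003 m/s)))), for 0.03 s.
3. all three pads have been slid, each now more than 3 cm from its start and on the plate (distance of each of pad_a, pad_b, pad_c from where it was at the start of the episode above 0.03 m and z of each of pad_a, pad_b, pad_c in the frame of plate below 0.0105 m and angle between each of pad_a, pad_b, pad_c's own z axis and vertical below 0.12 rad and (((distance of pad_a from where it was at the start of the episode above 0.03 m and z of pad_a in the frame of plate below 0.0105 m and angle between pad_a's own z axis and vertical below 0.12 rad) and linear speed of pad_a above 0.003 m/s) or ((distance of pad_b from where it was at the start of the episode above 0.03 m and z of pad_b in the frame of plate below 0.0105 m and angle between pad_b's own z axis and vertical below 0.12 rad) and linear speed of pad_b above 0.003 m/s) or ((distance of pad_c from where it was at the start of the episode above 0.03 m and z of pad_c in the frame of plate below 0.0105 m and angle between pad_c's own z axis and vertical below 0.12 rad) and linear speed of pad_c above 0.003 m/s))), for 0.03 s.
At the end, for the whole second after the job is handed in: The slickest pad lies in the scrap bin and the grippiest in the fitting tray, each inside it (centre within 65 mm of its centre) and flat on its floor (tilt under 0.12 rad), lining down; the third lies flat on the plate; all at rest (contact force between lining_glazed_c0 and bin above 1 N and contact force between lining_fresh_c0 and tray above 1 N and contact force between lining_worn_c0 and plate above 1 N and ((horizontal distance between pad_a and bin below 0.065 m and z of pad_a in the frame of bin below 0.0085 m) or (horizontal distance between pad_b and bin below 0.065 m and z of pad_b in the frame of bin below 0.0085 m) or (horizontal distance between pad_c and bin below 0.065 m and z of pad_c in the frame of bin below 0.0085 m)) and ((horizontal distance between pad_a and tray below 0.065 m and z of pad_a in the frame of tray below 0.0085 m) or (horizontal distance between pad_b and tray below 0.065 m and z of pad_b in the frame of tray below 0.0085 m) or (horizontal distance between pad_c and tray below 0.065 m and z of pad_c in the frame of tray below 0.0085 m)) and angle between each of pad_a, pad_b, pad_c's own z axis and vertical below 0.12 rad and linear speed of each of pad_a, pad_b, pad_c below 0.01 m/s); the robot touches nothing.
It fails at once if a pad is pressed or dropped onto the plate with more than 40 N (contact force between any of lining_glazed_c0, lining_worn_c0, lining_fresh_c0 and plate above 40 N).
It fails at once if a pad is dropped or pressed into the bin or tray with more than 80 N (contact force between any of lining_glazed_c0, lining_worn_c0, lining_fresh_c0 and bin above 80 N or contact force between any of lining_glazed_c0, lining_worn_c0, lining_fresh_c0 and tray above 80 N).
It fails at once if a pad is turned over on its side or back (angle between any of pad_a, pad_b, pad_c's own z axis and vertical above 1 rad).
It fails at once if a bystander is moved more than 2 cm (distance of any of oil_bottle, bearing_ring, wrench from where it was at the start of the episode above 0.02 m).
It also fails if it takes over 72 s, if anything falls off the work surface, if the arm or the gripper's body presses on something with over 40 N, if the wrist force passes 120 N, or if a joint passes its speed limit or range.

## Working session

There is one attempt and no reset: what is moved stays moved. The work goes in short steps, Python scripts to look and compute and a tool call to move; the robot and the scene stay as the last step left them, time stands still between calls to the robot, and variables do not carry over. Pictures are saved under pics/ and viewed, about 8 in all and at most 12, crops included, and the job is handed in when it is done.

Besides the shell and the picture viewer there is one more tool, called as a command line: name --argument value ..., lists and objects as JSON in quotes. apply_moves: Moves the arm, as the interface text tells. Its arguments: {"type":"object","properties":{"commands":{"type":"array"},"squeeze":{"type":"number"}},"required":["commands"]}

```bash
ls; mkdir -p pics; cat > h.py <<'E'
from plant import *
import numpy as np, cv2
def w(p,cam):
    m=camera_model(cam); return np.array(m["R"]).T@(np.array(p)-np.array(m["t"]))
def cloud(cam,d):
    m=camera_model(cam);K=np.array(m["intrinsics"])
    v,u=np.mgrid[0:384,0:512]
    P=np.stack([(u-K[0,2])/K[0,0]*d,(v-K[1,2])/K[1,1]*d,d],-1)
    return (P-np.array(m["t"]))@np.array(m["R"])
E
python3 - <<'E'
from h import *
s=read_state();print(s)
ims=[]
for c in("top","side"):
    im,d=read_camera(c);cv2.imwrite(f"pics/{c}0.png",im)
    for q in("pad_a","plate","bin","tray","oil_bottle","bearing_ring","wrench"):
        for r in cut_out(q,c)[:5]:
            m=r["mask"]&(d>0);P=cloud(c,d)[m]
            v,u=np.nonzero(m)
            if len(u)<20: continue
            z=np.percentile(P[:,2],80); T=P[P[:,2]>z-.006] if q!="plate" else P
            rr=cv2.minAreaRect((T[:,:2]*1000).astype(np.float32))
            print(c,q,round(r["conf"],2),"px",u.mean().round(),v.mean().round(),"z",z.round(4),"rect",np.round(rr[0],0),np.round(rr[1],0),round(rr[2],1))
E
```

```text
pics
{'t': 0.0, 'q': array([-1.26843097e+00,  1.31181305e-01,  1.48929454e+00, -8.35250552e-06,
        1.52300386e+00, -8.53734943e-02]), 'dq': array([-1.72519082e-03,  6.66345745e-04,  1.46932483e-04,  7.44172998e-04,
        7.61822980e-05, -4.40811185e-04]), 'joint_torque': array([-3.54731119e-04, -5.59834456e+01, -4.91773760e+01,  7.67861959e-02,
        3.48541257e-02, -1.39180506e-04]), 'tool_pos': array([ 0.22671578, -0.55488758,  0.21756705]), 'orientation': array([-3.08089834e+00, -6.04890031e-01,  3.33798373e-04]), 'force': array([-0.39668331, -0.37052292,  0.08062358]), 'wrist_torque': array([0.03433371, 0.03556882, 0.01185415]), 'opening': 0.09335520401843699}
top pad_a 0.89 px 207.0 188.0 z 0.0299 rect [527. 155.] [111.  47.] 84.3
top pad_a 0.84 px 293.0 197.0 z 0.0299 rect [ 494. -102.] [105.  46.] 84.0
top pad_a 0.77 px 251.0 205.0 z 0.0297 rect [475.  25.] [110.  48.] 84.8
top plate 0.86 px 253.0 184.0 z 0.0099 rect [534.  22.] [405. 234.] 84.0
top plate 0.65 px 293.0 197.0 z 0.0299 rect [ 497. -102.] [110.  52.] 84.1
top bin 0.84 px 135.0 200.0 z 0.0255 rect [496. 3
[... 753 characters left out ...]
 [412. 247.] 83.9
side plate 0.54 px 336.0 140.0 z 0.0078 rect [ 507. -367.] [174. 220.] 1.1
side bin 0.57 px 168.0 286.0 z 0.0405 rect [495. 365.] [164. 192.] 1.2
side tray 0.97 px 336.0 140.0 z 0.0079 rect [ 501. -358.] [162. 198.] 1.1
side tray 0.6 px 438.0 152.0 z 0.0133 rect [ 159. -259.] [ 25. 526.] 13.3
side oil_bottle 0.39 px 224.0 225.0 z 0.0289 rect [524. 151.] [114.  50.] 83.6
side bearing_ring 0.63 px 207.0 159.0 z 0.0173 rect [757. -17.] [69. 73.] 62.9
side bearing_ring 0.41 px 249.0 205.0 z 0.009 rect [530.  16.] [404. 234.] 84.1
side wrench 0.57 px 224.0 225.0 z 0.0288 rect [523. 151.] [114.  50.] 82.6
side wrench 0.52 px 238.0 136.0 z 0.0078 rect [ 761. -167.] [172.  34.] 0.5
```

View pics/top0.png

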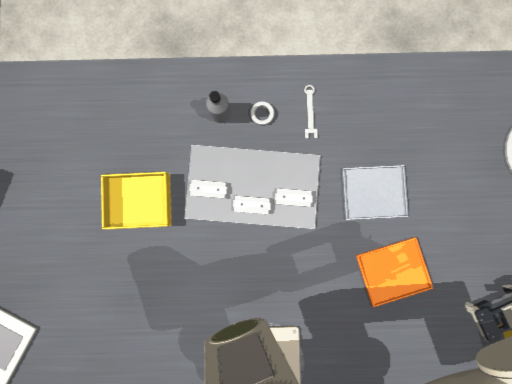

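```bash
python3 - <<'E'
from scipy.spatial.transform import Rotation as R
import numpy as np
print(R.from_rotvec([-3.08089834e+00, -6.04890031e-01,  3.33798373e-04]).as_matrix().round(3))
E
```

```text
[[ 0.926  0.378 -0.001]
 [ 0.378 -0.926  0.002]
 [ 0.    -0.002 -1.   ]]
```

The top view shows the yellow deep bin at (135,200), the plate at (253,187) and the pads at (208,188), (251,205) and (294,197). The grey tray is at (375,192) and its orange look-alike at (395,272). The bystanders sit beyond the plate. I'll push each pad along +x with one finger, straddling it without gripping.

apply_moves --commands '[3.35, 5.65, 0, 0, 0, 0.136, 7, 3.35, 5.65, 0, 0, 0, 0.136, 7, 3.35, 5.65, 0, 0, 0, 0.136, 7, 3.35, 5.65, 0, 0, 0, 0.136, 7, 3.35, 5.65, 0, 0, 0, 0.136, 7, 3.35, 5.65, 0, 0, 0, 0.136, 7, 3.35, 5.65, 0, 0, 0, 0.136, 7, 3.35, 5.65, 0, 0, 0, 0.136, 7]' --squeeze 15

```text
t: 1.8
tool_pos: [0.4812, -0.1226, 0.2192]
orientation: [2.293, 2.141, 0.003]
force: [1.0, -0.7, -0.4]
opening: 0.07
```

apply_moves --commands '[1.3, 1.9, -4, 0, 0, -0.037, 6.2, 0, 0, -5, 0, 0, 0, 6.2, 0, 0, -5, 0, 0, 0, 6.2, 0, 0, -1, 0, 0, 0, 6.2, 0, 0, 0, 0, 0, 0, 6.2]'

```text
t: 2.42
tool_pos: [0.4981, -0.0982, 0.0693]
orientation: [2.319, 2.105, 0.01]
force: [-0.0, -0.1, 0.0]
opening: 0.0621
```

apply_moves --commands '[-0.4, -0.6, 0, 0, 0, -0.008, 6.2, 0, 0, -2.5, 0, 0, 0, 6.2, 0, 0, -2, 0, 0, 0, 6.2, 0, 0, -0.7, 0, 0, 0, 6.0, 0, 0, 0, 0, 0, 0, 6.0]'

```text
t: 3.05
tool_pos: [0.5008, -0.1091, 0.0271]
orientation: [2.32, 2.082, 0.022]
force: [-1.8, 0.2, -1.8]
opening: 0.0604
```

```bash
python3 - <<'E'
from h import *
s=read_state();print(s["t"],s["tool_pos"],s["force"])
im,d=read_camera("side");cv2.imwrite("pics/s1.png",cv2.resize(im[120:260,180:380],None,fx=4,fy=4))
E
```

```text
3.05 [ 0.50075217 -0.1090673   0.02712465] [-1.80337416  0.2462916  -1.81410881]
```

View pics/s1.png

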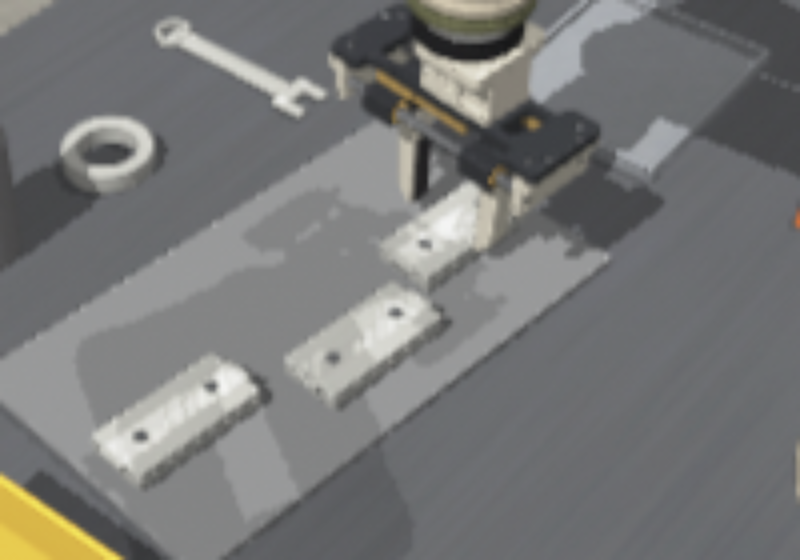

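apply_moves --commands '[-0.6, 0.4, 0, 0, 0, 0, 6.2, 0, 0, -0.7, 0, 0, 0, 6.2, 0, 0, -0.5, 0, 0, 0, 6.2, 0, 0, -0.3, 0, 0, 0, 6.2, 0, 0, 0, 0, 0, 0, 6.2]'

```text
t: 3.72
tool_pos: [0.4964, -0.1053, 0.0138]
orientation: [2.317, 2.08, 0.026]
force: [0.8, 1.9, 0.1]
opening: 0.062
```

apply_moves --commands '[0.5, -0.05, 0, 0, 0, 0, 6.2, 0.5, -0.05, 0, 0, 0, 0, 6.2, 0.5, -0.05, 0, 0, 0, 0, 6.2, 0.5, -0.05, 0, 0, 0, 0, 6.2, 0.5, -0.05, 0, 0, 0, 0, 6.2, 0.5, -0.05, 0, 0, 0, 0, 6.2]'

```text
t: 4.47
tool_pos: [0.5215, -0.1077, 0.0125]
orientation: [2.326, 2.089, 0.01]
force: [-7.2, 0.5, 6.5]
opening: 0.062
```

apply_moves --commands '[0.5, -0.05, 0, 0, 0, 0, 6.2, 0.5, -0.05, 0, 0, 0, 0, 6.2, 0.5, -0.05, 0, 0, 0, 0, 6.2]'

```text
t: 4.85
tool_pos: [0.5334, -0.1088, 0.0118]
orientation: [2.331, 2.094, -0.0]
force: [-6.8, 1.2, 5.3]
opening: 0.0622
```

apply_moves --commands '[0.5, -0.05, 0, 0, 0, 0, 6.2, 0.5, -0.05, 0, 0, 0, 0, 6.2, 0.5, -0.05, 0, 0, 0, 0, 6.2]'

```text
t: 5.22
tool_pos: [0.5454, -0.1099, 0.0111]
orientation: [-2.337, -2.1, 0.011]
force: [-7.8, 0.1, 6.7]
opening: 0.062
```

apply_moves --commands '[0.5, -0.05, 0, 0, 0, 0, 6.2, 0.5, -0.05, 0, 0, 0, 0, 6.2]'

```text
t: 5.48
tool_pos: [0.5534, -0.1107, 0.0107]
orientation: [-2.333, -2.097, 0.017]
force: [-7.2, 0.9, 5.6]
opening: 0.0623
```

apply_moves --commands '[0.4, -0.04, 0.15, 0, 0, 0, 6.2, 0.4, -0.04, 0.1, 0, 0, 0, 6.2, 0.4, -0.04, 0.08, 0, 0, 0, 6.2]'

```text
t: 5.85
tool_pos: [0.5642, -0.1115, 0.0123]
orientation: [-2.33, -2.094, 0.022]
force: [-3.2, -0.1, -3.6]
opening: 0.0626
```

apply_moves --commands '[0.4, -0.04, 0.05, 0, 0, 0, 6.2, 0.4, -0.04, 0.03, 0, 0, 0, 6.2]'

```text
t: 6.1
tool_pos: [0.5725, -0.1122, 0.0128]
orientation: [-2.329, -2.094, 0.022]
force: [-4.0, 0.5, -2.0]
opening: 0.0621
```

apply_moves --commands '[-0.5, 0, 0.3, 0, 0, 0, 6.2, 0, 0, 2.5, 0, 0, 0, 6.2, 0, 0, 2.2, 0, 0, 0, 6.2, -3.2, 4.5, 0, 0, 0, 0, 6.2, -3.2, 4.5, 0, 0, 0, 0, 6.2, -3, 4.3, 0, 0, 0, 0, 6.2, 0, 0, 0, 0, 0, 0, 6.2]'

```text
t: 6.98
tool_pos: [0.4777, 0.0223, 0.0715]
orientation: [2.335, 2.095, -0.002]
force: [-0.2, -1.0, -0.4]
opening: 0.062
```

apply_moves --commands '[-0.4, 0.1, -2, 0, 0, 0, 6.2, 0, 0, -2, 0, 0, 0, 6.2, 0, 0, 0, 0, 0, 0, 6.2]'

```text
t: 7.35
tool_pos: [0.4779, 0.0225, 0.0347]
orientation: [2.328, 2.091, 0.009]
force: [-0.6, 0.3, 1.1]
opening: 0.0619
```

apply_moves --commands '[-0.6, 0, 0, 0, 0, 0, 6.2, 0, 0, -0.8, 0, 0, 0, 6.2, 0, 0, -0.8, 0, 0, 0, 6.2, 0, 0, -0.3, 0, 0, 0, 6.2, 0, 0, 0, 0, 0, 0, 6.2]'

```text
t: 7.98
tool_pos: [0.4742, 0.0215, 0.0173]
orientation: [2.327, 2.087, 0.015]
force: [-0.4, 0.3, -0.5]
opening: 0.062
```

apply_moves --commands '[0, 0, -0.3, 0, 0, 0, 6.2, 0.5, -0.05, 0, 0, 0, 0, 6.2, 0.5, -0.05, 0, 0, 0, 0, 6.2, 0.5, -0.05, 0.02, 0, 0, 0, 6.2, 0.5, -0.05, 0.02, 0, 0, 0, 6.2, 0.5, -0.05, 0.02, 0, 0, 0, 6.2, 0.5, -0.05, 0.02, 0, 0, 0, 6.2]'

```text
t: 8.85
tool_pos: [0.5051, 0.0185, 0.0143]
orientation: [2.328, 2.088, 0.012]
force: [-0.6, 1.3, -1.4]
opening: 0.0621
```

apply_moves --commands '[0.5, -0.05, 0.02, 0, 0, 0, 6.2, 0.5, -0.05, 0.02, 0, 0, 0, 6.2]'

```text
t: 9.1
tool_pos: [0.5157, 0.0174, 0.0146]
orientation: [2.328, 2.089, 0.011]
force: [0.1, 0.4, -0.5]
opening: 0.062
```

apply_moves --commands '[0.5, -0.05, 0.02, 0, 0, 0, 6.2, 0.5, -0.05, 0.02, 0, 0, 0, 6.2]'

```text
t: 9.35
tool_pos: [0.5264, 0.0163, 0.015]
orientation: [2.328, 2.089, 0.011]
force: [-1.7, 0.7, -1.4]
opening: 0.0621
```

apply_moves --commands '[0.5, -0.05, 0.02, 0, 0, 0, 6.2, 0.5, -0.05, 0.02, 0, 0, 0, 6.2]'

```text
t: 9.6
tool_pos: [0.5372, 0.0152, 0.0154]
orientation: [2.328, 2.089, 0.012]
force: [-0.2, -0.3, -1.5]
opening: 0.0617
```

apply_moves --commands '[0.5, -0.05, 0.02, 0, 0, 0, 6.2, 0.5, -0.05, 0.02, 0, 0, 0, 6.2]'

```text
t: 9.85
tool_pos: [0.5479, 0.0142, 0.0159]
orientation: [2.328, 2.089, 0.011]
force: [-0.6, 0.2, -0.6]
opening: 0.062
```

apply_moves --commands '[-0.5, 0, 0.3, 0, 0, 0, 6.2, 0, 0, 2.5, 0, 0, 0, 6.2, 0, 0, 2, 0, 0, 0, 6.2, -0.7, 4.6, 0, 0, 0, 0, 6.2, -0.7, 4.6, 0, 0, 0, 0, 6.2, -0.5, 4.6, 0, 0, 0, 0, 6.2, 0, 0, 0, 0, 0, 0, 6.2]'

```text
t: 10.72
tool_pos: [0.5257, 0.1551, 0.07]
orientation: [2.326, 2.082, 0.023]
force: [0.0, -0.4, -0.3]
opening: 0.062
```

apply_moves --commands '[-0.3, -0.1, -2, 0, 0, 0, 6.2, 0, 0, -2, 0, 0, 0, 6.2, 0, 0, 0, 0, 0, 0, 6.2]'

```text
t: 11.1
tool_pos: [0.5237, 0.1529, 0.031]
orientation: [2.323, 2.081, 0.027]
force: [0.2, -0.2, 0.4]
opening: 0.0623
```

apply_moves --commands '[0.1, 0, -0.8, 0, 0, 0, 6.2, 0, 0, -0.7, 0, 0, 0, 6.2, 0, 0, -0.2, 0, 0, 0, 6.2, 0, 0, 0, 0, 0, 0, 6.2]'

```text
t: 11.6
tool_pos: [0.5266, 0.1518, 0.0153]
orientation: [2.323, 2.078, 0.031]
force: [-1.1, 0.9, 0.1]
opening: 0.062
```

apply_moves --commands '[0.5, -0.05, 0, 0, 0, 0, 6.2, 0.5, -0.05, 0, 0, 0, 0, 6.2, 0.5, -0.05, 0.03, 0, 0, 0, 6.2, 0.5, -0.05, 0.04, 0, 0, 0, 6.2, 0.5, -0.05, 0.04, 0, 0, 0, 6.2]'

```text
t: 12.22
tool_pos: [0.5408, 0.1506, 0.0147]
orientation: [2.335, 2.092, 0.0]
force: [-14.8, 0.8, 12.2]
opening: 0.0627
```

apply_moves --commands '[0.5, -0.05, 0.04, 0, 0, 0, 6.2, 0.5, -0.05, 0.04, 0, 0, 0, 6.2, 0.5, -0.05, 0.04, 0, 0, 0, 6.2]'

```text
t: 12.6
tool_pos: [0.5462, 0.1502, 0.014]
orientation: [-2.332, -2.092, 0.026]
force: [-14.3, 1.3, 9.8]
opening: 0.0626
```

apply_moves --commands '[0.5, -0.05, 0.04, 0, 0, 0, 6.2, 0.5, -0.05, 0.04, 0, 0, 0, 6.2, 0.5, -0.05, 0.04, 0, 0, 0, 6.2]'

```text
t: 12.98
tool_pos: [0.552, 0.1497, 0.0133]
orientation: [-2.32, -2.083, 0.052]
force: [-13.9, 1.4, 10.2]
opening: 0.0621
```

apply_moves --commands '[0.6, -0.06, 0.12, 0, -0.015, 0, 6.2, 0.6, -0.06, 0.1, 0, -0.015, 0, 6.2, 0.6, -0.06, 0.08, 0, -0.01, 0, 6.2, 0.6, -0.06, 0.06, 0, -0.01, 0, 6.2]'

```text
t: 13.48
tool_pos: [0.5645, 0.1486, 0.014]
orientation: [-2.331, -2.096, 0.025]
force: [-18.2, 1.7, 14.9]
opening: 0.0621
```

apply_moves --commands '[0.6, -0.06, 0.06, 0, -0.008, 0, 6.2, 0.6, -0.06, 0.06, 0, -0.008, 0, 6.2, 0.6, -0.06, 0.06, 0, -0.008, 0, 6.2, 0.6, -0.06, 0.06, 0, -0.008, 0, 6.2]'

```text
t: 13.98
tool_pos: [0.5759, 0.1478, 0.0141]
orientation: [-2.33, -2.099, 0.022]
force: [-14.6, 0.6, 10.7]
opening: 0.0627
```

apply_moves --commands '[0.4, -0.04, 0.14, 0, -0.005, 0, 6.2, 0.4, -0.04, 0.12, 0, -0.005, 0, 6.2, 0.4, -0.04, 0.1, 0, -0.005, 0, 6.2, 0.4, -0.04, 0.1, 0, -0.005, 0, 6.2]'

```text
t: 14.48
tool_pos: [0.5845, 0.1466, 0.0143]
orientation: [-2.331, -2.102, 0.02]
force: [-9.5, 1.4, 3.0]
opening: 0.0619
```

apply_moves --commands '[0.5, -0.05, 0.08, 0, -0.005, 0, 6.2, 0.5, -0.05, 0.08, 0, -0.005, 0, 6.2, 0.5, -0.05, 0.06, 0, -0.005, 0, 6.2, 0.5, -0.05, 0.06, 0, -0.005, 0, 6.2]'

```text
t: 14.98
tool_pos: [0.593, 0.1459, 0.014]
orientation: [-2.326, -2.1, 0.028]
force: [-13.2, 1.9, 9.1]
opening: 0.0624
```

apply_moves --commands '[-0.5, 0.05, 0, 0, -0.015, 0, 6.2, -0.3, 0, 0, 0, -0.01, 0, 6.2, 0, 0, -0.1, 0, 0, 0, 6.2]'

```text
t: 15.35
tool_pos: [0.5856, 0.1465, 0.0132]
orientation: [2.324, 2.098, 0.004]
force: [-0.7, 0.1, 0.4]
opening: 0.0621
```

```bash
cat > look.py <<'E'
from h import *
import sys
def rects(c,n):
    im,d=read_camera(c);cv2.imwrite(f"pics/{c}{n}.png",im)
    for r in cut_out("pad_a",c)[:5]:
        m=r["mask"]&(d>0);P=cloud(c,d)[m]
        if len(P)<20: continue
        z=np.percentile(P[:,2],80);T=P[abs(P[:,2]-z)<.006]
        rr=cv2.minAreaRect((T[:,:2]*1000).astype(np.float32))
        print(c,round(r["conf"],2),"z",z.round(4),np.round(rr[0]),np.round(rr[1]),round(rr[2],1))
s=read_state();print(s["t"],s["tool_pos"],s["orientation"],s["force"])
for c in("top","side"):rects(c,sys.argv[1])
E
python3 look.py 2
```

```text
15.35 [0.58563544 0.14652429 0.01319263] [2.32363368 2.09848118 0.00397262] [-0.65695554  0.06143009  0.38676498]
top 0.71 z 0.0298 [541.  17.] [110.  48.] 83.8
top 0.7 z 0.0297 [ 565. -111.] [106.  48.] 83.9
top 0.54 z 0.0301 [582. 102.] [43. 15.] 2.4
side 0.97 z 0.0286 [538.  15.] [113.  51.] 83.0
side 0.74 z 0.0287 [586. 171.] [60. 49.] 86.0
side 0.68 z 0.0287 [ 563. -112.] [111.  51.] 84.9
side 0.54 z 0.0081 [ 500. -356.] [163. 197.] 0.8
```

apply_moves --commands '[0, 0, -0.2, 0, 0, 0, 6.2, 0, 0, 0, 0, 0, 0, 4.6, 0, 0, 0, 0, 0, 0, 4.4, 0, 0, 0, 0, 0, 0, 4.2, 0, 0, 0, 0, 0, 0, 4.2]' --squeeze 40

```text
t: 16.18
tool_pos: [0.5863, 0.1464, 0.0111]
orientation: [2.324, 2.098, 0.004]
force: [-0.1, 0.6, 0.6]
opening: 0.0475
```

apply_moves --commands '[0, 0, 0.5, 0, 0, 0, 4.2, 0, 0, 1, 0, 0, 0, 4.2, 0, 0, 2, 0, 0, 0, 4.2, 0, 0, 2.5, 0, 0, 0, 4.2, 0, 0, 2, 0, 0, 0, 4.2, 0, 0, 0, 0, 0, 0, 4.2]'

```text
t: 16.92
tool_pos: [0.5828, 0.1458, 0.0939]
orientation: [2.327, 2.1, -0.004]
force: [-0.1, 0.1, -9.1]
opening: 0.0477
```

apply_moves --commands '[-0.6, -3, 0, 0, 0, 0, 4.2, -0.6, -4.3, 0, 0, 0, 0, 4.2, -0.6, -4.3, 0, 0, 0, 0, 4.2, -0.6, -4.3, 0, 0, 0, 0, 4.2, -0.6, -4.3, 0, 0, 0, 0, 4.2, -0.6, -4.3, 0, 0, 0, 0, 4.2, -0.6, -4.3, 0, 0, 0, 0, 4.2, -0.6, -4.3, 0, 0, 0, 0, 4.2]'

```text
t: 17.92
tool_pos: [0.5294, -0.1905, 0.0906]
orientation: [2.323, 2.11, -0.006]
force: [0.3, -0.6, -8.3]
opening: 0.0473
```

apply_moves --commands '[-0.6, -4.3, 0, 0, 0, 0, 4.2, -0.6, -4.3, 0, 0, 0, 0, 4.2, -0.6, -4.3, 0, 0, 0, 0, 4.2, -0.4, -2.5, 0, 0, 0, 0, 4.2, 0, 0, 0, 0, 0, 0, 4.2, 0, 0, 0, 0, 0, 0, 4.2]'

```text
t: 18.68
tool_pos: [0.5022, -0.351, 0.0866]
orientation: [-2.328, -2.106, 0.008]
force: [0.3, 0.0, -8.5]
opening: 0.0474
```

apply_moves --commands '[0, -0.4, -2, 0, 0, 0, 4.2, 0, 0, -2, 0, 0, 0, 4.2, 0, 0, -1.5, 0, 0, 0, 4.2, 0, 0, -0.8, 0, 0, 0, 4.2, 0, 0, 0, 0, 0, 0, 4.2]'

```text
t: 19.3
tool_pos: [0.5013, -0.3511, 0.0163]
orientation: [-2.321, -2.106, 0.009]
force: [-0.1, 0.7, -8.4]
opening: 0.0475
```

apply_moves --commands '[0, 0, -0.3, 0, 0, 0, 4.2, 0, 0, -0.2, 0, 0, 0, 4.2, 0, 0, -0.1, 0, 0, 0, 4.2, 0, 0, 0, 0, 0, 0, 4.2]'

```text
t: 19.8
tool_pos: [0.5027, -0.3523, 0.0121]
orientation: [-2.324, -2.108, 0.008]
force: [0.1, 0.4, -7.9]
opening: 0.0475
```

apply_moves --commands '[0, 0, -0.15, 0, 0, 0, 4.2, 0, 0, -0.12, 0, 0, 0, 4.2]'

```text
t: 20.05
tool_pos: [0.5031, -0.3526, 0.0098]
orientation: [-2.325, -2.109, 0.008]
force: [0.3, 0.0, -9.5]
opening: 0.0477
```

apply_moves --commands '[0, 0, -0.12, 0, 0, 0, 4.2, 0, 0, 0, 0, 0, 0, 4.2]'

```text
t: 20.3
tool_pos: [0.5032, -0.3528, 0.0087]
orientation: [-2.325, -2.109, 0.008]
force: [-0.2, 0.8, -6.6]
opening: 0.0477
```

apply_moves --commands '[0, 0, -0.1, 0, 0, 0, 4.2, 0, 0, 0, 0, 0, 0, 4.2]'

```text
t: 20.55
tool_pos: [0.5034, -0.3529, 0.0084]
orientation: [-2.326, -2.109, 0.008]
force: [-1.7, 1.2, -7.0]
opening: 0.0477
```

apply_moves --commands '[0, 0, -0.15, 0, 0, 0, 4.2, 0, 0, -0.05, 0, 0, 0, 4.2]'

```text
t: 20.8
tool_pos: [0.5035, -0.353, 0.0083]
orientation: [-2.325, -2.11, 0.008]
force: [-3.1, 1.2, -3.1]
opening: 0.0474
```

Nearly all of the weight is off the fingers, so I'll release and rise.

apply_moves --commands '[0, 0, -0.1, 0, 0, 0, 4.2, 0, 0, 0, 0, 0, 0, 5.2, 0, 0, 0, 0, 0, 0, 6.2, 0, 0, 0, 0, 0, 0, 6.2, 0, 0, 1, 0, 0, 0, 6.2, 0, 0, 2, 0, 0, 0, 6.2, 0, 0, 3, 0, 0, 0, 6.2, 0, 0, 1, 0, 0, 0, 6.2]'

```text
t: 21.8
tool_pos: [0.5064, -0.3554, 0.0858]
orientation: [2.322, 2.107, -0.006]
force: [1.0, -0.1, 0.2]
opening: 0.0619
```

apply_moves --commands '[0.4, 4.6, 0, 0, 0, 0, 6.2, 0.4, 4.6, 0, 0, 0, 0, 6.2, 0.4, 4.6, 0, 0, 0, 0, 6.2, 0.4, 4.6, 0, 0, 0, 0, 6.2, 0.4, 4.6, 0, 0, 0, 0, 6.2, 0.4, 4.6, 0, 0, 0, 0, 6.2, 0.4, 4.6, 0, 0, 0, 0, 6.2, 0.4, 4.6, 0, 0, 0, 0, 6.2]'

```text
t: 22.8
tool_pos: [0.5395, 0.019, 0.0913]
orientation: [2.323, 2.094, -0.001]
force: [1.0, -0.9, 0.3]
opening: 0.0617
```

```bash
python3 look.py 3
```

```text
22.8 [0.53950112 0.01900016 0.09134705] [ 2.32257907e+00  2.09352780e+00 -1.11546930e-03] [ 0.98226127 -0.90696037  0.2826459 ]
top 0.85 z 0.0264 [ 504. -347.] [108.  48.] 84.7
top 0.57 z 0.0298 [ 563. -117.] [91. 48.] 81.4
top 0.22 z 0.0191 [758. -14.] [70. 67.] 55.8
side 0.82 z 0.0288 [538.  15.] [113.  49.] 83.8
side 0.72 z 0.0259 [ 500. -352.] [116.  51.] 85.1
side 0.48 z 0.0284 [ 553. -110.] [112.  48.] 69.9
```

View pics/side3.png

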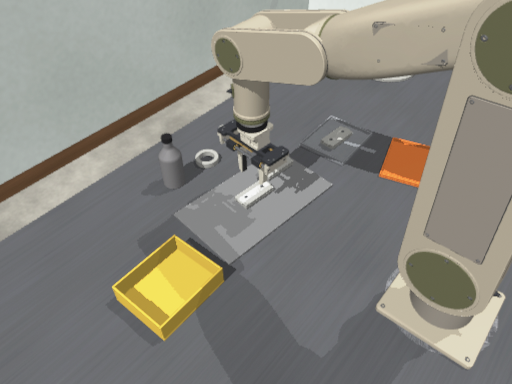

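The pad lies flat in the grey tray at (337,137). The gripper is above the middle, slickest pad at (255,193), and the bin is at (170,283).

apply_moves --commands '[0, -0.2, -2.5, 0, 0, 0, 6.2, 0, 0, -2.2, 0, 0, 0, 6.2, 0, 0, -0.5, 0, 0, 0, 6.2, 0, 0, 0, 0, 0, 0, 6.2]'

```text
t: 23.5
tool_pos: [0.5402, 0.0109, 0.0394]
orientation: [2.323, 2.09, -0.002]
force: [0.3, 0.3, 0.0]
opening: 0.0616
```

apply_moves --commands '[0, 0.4, -1, 0, 0, 0, 6.2, 0, 0, -0.9, 0, 0, 0, 6.2, 0, 0, -0.5, 0, 0, 0, 6.2, 0, 0, -0.2, 0, 0, 0, 6.2, 0, 0, 0, 0, 0, 0, 6.2]'

```text
t: 24.12
tool_pos: [0.5415, 0.0147, 0.0134]
orientation: [2.322, 2.088, 0.001]
force: [-0.0, -0.4, -0.4]
opening: 0.0621
```

apply_moves --commands '[0, 0, -0.2, 0, 0, 0, 6.2, 0, 0, 0, 0, 0, 0, 4.6, 0, 0, 0, 0, 0, 0, 4.4, 0, 0, 0, 0, 0, 0, 4.2, 0, 0, 0, 0, 0, 0, 4.2]'

```text
t: 24.75
tool_pos: [0.5419, 0.0147, 0.0119]
orientation: [2.321, 2.087, 0.002]
force: [0.2, -0.0, -0.1]
opening: 0.0479
```

apply_moves --commands '[0, 0, 0.5, 0, 0, 0, 4.2, 0, 0, 1, 0, 0, 0, 4.2, 0, 0, 2.5, 0, 0, 0, 4.2, 0, 0, 3.5, 0, 0, 0, 4.2, 0, 0, 3.5, 0, 0, 0, 4.2, 0, 0, 1, 0, 0, 0, 4.2, 0, 0, 0, 0, 0, 0, 4.2]'

```text
t: 25.62
tool_pos: [0.536, 0.015, 0.132]
orientation: [2.327, 2.092, -0.009]
force: [0.2, -0.4, -8.7]
opening: 0.0475
```

apply_moves --commands '[-0.5, 3, 0, 0, 0, 0.013, 4.2, -0.5, 4.4, 0, 0, 0, 0.013, 4.2, -0.5, 4.4, 0, 0, 0, 0.013, 4.2, -0.5, 4.4, 0, 0, 0, 0.013, 4.2, -0.5, 4.4, 0, 0, 0, 0.013, 4.2, -0.5, 4.4, 0, 0, 0, 0.013, 4.2, -0.5, 4.4, 0, 0, 0, 0.013, 4.2, -0.5, 4, 0, 0, 0, 0.013, 4.2]'

```text
t: 26.62
tool_pos: [0.4852, 0.3528, 0.1139]
orientation: [2.224, 2.213, -0.042]
force: [0.6, -0.4, -7.8]
opening: 0.0475
```

apply_moves --commands '[0, 1.2, 0, 0, 0, 0, 4.2, 0, 0, 0, 0, 0, 0, 4.2, 0, 0, 0, 0, 0, 0, 4.2]'

```text
t: 27.0
tool_pos: [0.482, 0.365, 0.1082]
orientation: [2.221, 2.217, -0.055]
force: [-0.4, -0.5, -7.9]
opening: 0.0479
```

apply_moves --commands '[0.7, 0, 0, 0.014, -0.012, 0, 4.2, 0.7, 0, 0, 0.014, -0.012, 0, 4.2, 0, 0, 0, 0, 0, 0, 4.2]'

```text
t: 27.38
tool_pos: [0.498, 0.3622, 0.108]
orientation: [2.227, 2.216, 0.006]
force: [-0.2, 0.2, -7.0]
opening: 0.0478
```

apply_moves --commands '[0, 0.2, -2, 0, 0, 0, 4.2, 0, 0, -2.5, 0, 0, 0, 4.2, 0, 0, -2, 0, 0, 0, 4.2, 0, 0, -1, 0, 0, 0, 4.2, 0, 0, 0, 0, 0, 0, 4.2]'

```text
t: 28.0
tool_pos: [0.4969, 0.3634, 0.0272]
orientation: [-2.228, -2.214, -0.003]
force: [-0.3, -0.8, -6.1]
opening: 0.0473
```

apply_moves --commands '[0, 0, -0.8, 0, 0, 0, 4.2, 0, 0, -0.4, 0, 0, 0, 4.2, 0, 0, -0.2, 0, 0, 0, 4.2, 0, 0, 0, 0, 0, 0, 4.2]'

```text
t: 28.5
tool_pos: [0.4985, 0.3645, 0.0145]
orientation: [2.228, 2.215, 0.009]
force: [0.1, -0.6, -7.0]
opening: 0.0476
```

apply_moves --commands '[0, 0, -0.2, 0, 0, 0, 4.2, 0, 0, -0.15, 0, 0, 0, 4.2, 0, 0, 0, 0, 0, 0, 4.2]'

```text
t: 28.88
tool_pos: [0.4989, 0.3648, 0.0115]
orientation: [2.228, 2.215, 0.011]
force: [0.4, 0.4, -7.6]
opening: 0.0475
```

apply_moves --commands '[0, 0, -0.15, 0, 0, 0, 4.2, 0, 0, -0.05, 0, 0, 0, 4.2]'

```text
t: 29.12
tool_pos: [0.4991, 0.3649, 0.0096]
orientation: [2.227, 2.215, 0.012]
force: [0.1, 0.1, -6.9]
opening: 0.0476
```

apply_moves --commands '[0, 0, -0.12, 0, 0, 0, 4.2, 0, 0, -0.05, 0, 0, 0, 4.2]'

```text
t: 29.38
tool_pos: [0.5, 0.3654, 0.0093]
orientation: [2.227, 2.214, 0.014]
force: [-0.4, -0.5, -1.2]
opening: 0.0478
```

apply_moves --commands '[0, 0, -0.15, 0, 0, 0, 4.2, 0, 0, 0, 0, 0, 0, 4.2]'

```text
t: 29.62
tool_pos: [0.5012, 0.366, 0.0093]
orientation: [2.226, 2.214, 0.018]
force: [-0.3, -0.2, -2.1]
opening: 0.0477
```

apply_moves --commands '[0, 0, 0, 0, 0, 0, 5.2, 0, 0, 0, 0, 0, 0, 6.2, 0, 0, 0, 0, 0, 0, 6.2, 0, 0, 1, 0, 0, 0, 6.2, 0, 0, 3, 0, 0, 0, 6.2, 0, 0, 4, 0, 0, 0, 6.2, 0, 0, 5, 0, 0, 0, 6.2, 0, 0, 5, 0, 0, 0, 6.2]'

```text
t: 30.62
tool_pos: [0.4983, 0.3644, 0.1919]
orientation: [2.228, 2.215, 0.008]
force: [1.5, -0.1, -0.1]
opening: 0.0621
```

apply_moves --commands '[-2, -3, 3, 0, 0, 0, 6.2, -3, -4, 1, 0, 0, 0, 6.2, -3, -4, 0, 0, 0, 0, 6.2, -2, -4, 0, 0, 0, 0, 6.2, 0, 0, 0, 0, 0, 0, 6.2, 0, 0, 0, 0, 0, 0, 6.2]'

```text
t: 31.38
tool_pos: [0.3991, 0.2129, 0.2457]
orientation: [2.222, 2.211, 0.039]
force: [0.1, 0.4, 0.1]
opening: 0.0617
```

```bash
python3 look.py 4; python3 -c "
import cv2,numpy as np
a=cv2.imread('pics/top4.png')[80:320,80:440];b=cv2.imread('pics/side4.png')[100:340,100:460]
cv2.imwrite('pics/f.png',cv2.resize(np.vstack([a,b]),None,fx=1.25,fy=1.25))"
```

```text
31.375 [0.39914166 0.21287037 0.24572877] [2.22227774 2.21054453 0.03867856] [0.08719012 0.41125041 0.0942964 ]
top 0.74 z 0.0265 [ 503. -349.] [110.  48.] 84.7
top 0.69 z 0.0268 [500. 369.] [ 46. 108.] 1.6
top 0.57 z 0.03 [ 565. -110.] [110.  48.] 84.3
side 0.97 z 0.0254 [ 500. -353.] [114.  52.] 86.0
side 0.65 z 0.029 [ 559. -149.] [51. 38.] 7.3
side 0.56 z 0.0259 [499. 365.] [112.  50.] 88.8
```

View pics/f.png

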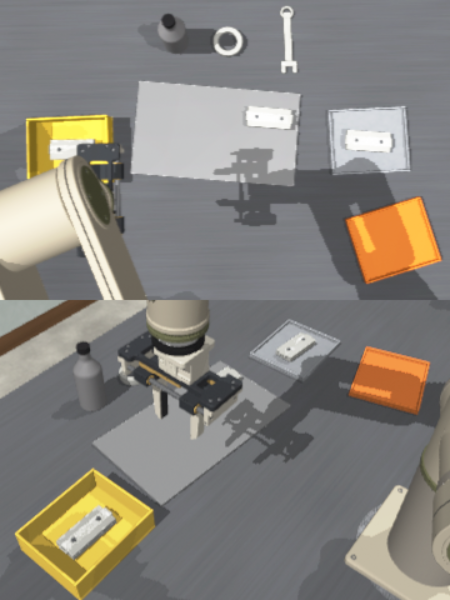

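The picture shows one pad flat in the yellow bin, one in the grey tray and one on the plate, with the bystanders where they were. I'm handing in.

```bash
python3 -c "
from plant import *
print(close_job())"
```

```text
the job is handed in; nothing more can be done
None
```

The job is done and handed in at about 31 s of the 72 s allowed; close_job reports no verdict.

| Pad (seen from above) | Slid | Drag felt | Placed |
|---|---|---|---|
| Left | about 6 cm | 9.5–18 N with finger load, about 7 N on its own weight | grey fitting tray |
| Middle | about 6.6 cm | about 0.6 N | deep scrap bin |
| Right | about 7 cm | about 4.5 N on its own weight | left on the plate |

- **Final look:** both cameras showed the binned and tray pads within about 1 cm of the box centres and flat at the height expected on the floor. The third pad is on the plate, the bystanders look unmoved, and the gripper is clear.
- **Drag readings:** the pushing finger also pressed down on the left and right pads. I corrected for that, and the right pad's 4.5 N falls just outside its stated band of 2.9 to 4.3 N. The ranking was still clear.
- **Plate load:** the highest I worked out was about 23 N, while sliding the left pad. That is under the 25 N guideline, but readings came only between moves, so brief peaks could have been missed.
- **Camera disagreement:** in the last side view the gripper hid most of the third pad, so its position rests on the top camera.

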